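# Load the measuring kit tray, tall part last

### The job

Load the green kit tray with its two missing parts, the tall one last so that it never stands in the way: first lay the thick black marker flat in the long trough, lengthwise, and let go of it; then stand the glass measuring cylinder upright in the empty square bay beside the trough. Leave the blue pen where it is, and do not knock the cylinder over.

Things in the scene. Friction and masses are not known exactly. Their poses are not given: they have to be found in the camera images.
- marker: Thick black marker with a white ring, 137 mm long and 14 mm in diameter, lying on the worktop. Origin: middle of its underside as it lay at first; its own y axis runs along its length.
- cylinder: Tall clear glass measuring cylinder with a blue hexagonal foot, standing on the worktop. 212 mm tall; tube about 30 mm in diameter (32 mm at most); foot 66 mm across flats, 76 mm across corners and 11 mm high. Mass about 0.16 kg. Origin: centre of the underside of the foot; z axis up along the tube.
- kit_tray: Green tray fixed to the worktop, 142 (x) by 168 mm (y). Origin: centre of underside, z up. Floor 4 mm thick, wall tops 13 mm up. Trough along y: centre x -50, y 0 mm, 34 mm wide, 160 long; at its middle both side walls have a 64 mm finger gap. Empty square bay for the cylinder: centre x +19, y +32 mm, 96 by 96 mm. The last bay (centre x +19, y -50) holds two small white stir bars, fixed.
- pen: Thin blue pen, 135 mm long, 8 to 11 mm thick, lying on the worktop about 90 mm beside the marker, on either side. Origin: middle of its underside; y axis along its length. Not part of the kit.
Things that resemble listed ones, but are neither listed nor needed, are in the scene too. Leave any orange or red look-alike of the cylinder alone.

How it is judged:
On the way, in this order (a step that is already met when the one before it is completed fails the run):
1. the marker lies in the trough, let go, while the cylinder is not yet over the tray (x of marker in the frame of kit_tray between -0.07 and -0.03 m and y of marker in the frame of kit_tray between -0.03 and 0.03 m and height (world z) of marker below 0.022 m and angle between the y axis of marker and the y axis of kit_tray, either way round below 0.2 rad and contact force between marker and the fingers below 0.05 N and horizontal distance between cylinder and kit_tray above 0.15 m), for 0.2 s.
2. the cylinder stands in the square bay (x of cylinder in the frame of kit_tray between -0.003 and 0.041 m and y of cylinder in the frame of kit_tray between 0.01 and 0.054 m and height (world z) of cylinder below 0.008 m and angle between cylinder's own z axis and vertical below 0.1 rad), for 0.2 s.
At the end, for the whole second after the job is handed in: The marker lies in the trough, lengthwise within 0.2 rad, within 20 mm across and 30 mm along of its middle; the cylinder stands on the floor of the square bay within 22 mm of its centre along each side, upright within 0.1 rad; both released and at rest (all of step 2 and x of marker in the frame of kit_tray between -0.07 and -0.03 m and y of marker in the frame of kit_tray between -0.03 and 0.03 m and height (world z) of marker below 0.022 m and angle between the y axis of marker and the y axis of kit_tray, either way round below 0.2 rad and linear speed of each of marker, cylinder below 0.02 m/s); the robot touches nothing.
It fails at once if the blue pen is moved more than 30 mm (distance of pen from where it was at the start of the episode above 0.03 m).
It fails at once if the cylinder is knocked over or laid down (angle between cylinder's own z axis and vertical above 0.7 rad).
It also fails if it takes over 56 s, if anything falls off the work surface, if the arm or the gripper's body presses on something with over 40 N, if the wrist force passes 120 N, or if a joint passes its speed limit or range.

### The arm

A 7-joint arm with a two-finger parallel gripper is mounted at the origin on a cart in front of the work surface, level with it; the furniture and walls round the work are solid. World frame = base frame: x ahead of the robot, y to its left, z up, the work surface at z = 0. Lengths are in m, angles in rad, forces in N, time in s.
With the tool pointing down it reaches from about 0.425 to 0.925 m from the base axis. Payload 6.8 kg.
Tool frame: the origin (TCP) lies at the very end of the fingers, on their centre line; the grasp point (between the pads) lies 19 mm behind it; z points along the fingers, y is the direction in which the jaws open and shut (so a half turn about z gives the same grasp; the last joint's range is limited). The gripper opens to 85 mm and grips with 20 to 120 N. Pads are 22 mm wide; open, the fingers measure 114 mm over their backs; the gripper's body (76 mm by 85 mm) begins 54 mm behind the grasp point. The pads swing forward as they close: fully open they stand 13 mm farther back than shut.
Start: joints at [-1.415, 0.477, 0.022, 1.555, -0.011, 1.109, -0.083], TCP at [0.176, 0.652, 0.231] pointing down, gripper open.
Joint ranges: [-2.96, 2.96], [-0.34, 2.1], [-1.41, 1.46], [0.24, 2.44], [-1.37, 4.51], [0.17, 1.92], [-2.96, 2.96]. Speed limits (rad/s): [2.39, 2.39, 3.14, 3.14, 3.14, 3.14, 3.14].

### API

Orientations are given as a unit quaternion [x, y, z, w].
In Python, from plant import read_state, grab_frame, get_calibration, finish_job gives the robot as it stands.
- The arm moves only by the tool jog_arm, never from a script. Its arguments are lists of equal length, an entry for each row: "travel": the shift along the tool's x, y, z in m, a list of three; "turn": the turn, a rotation vector about the tool's x, y, z in degrees, a list of three. A call has 1 to 8 rows; each row shifts and turns the pose as measured when the row begins, along the tool's axes as they then stand; what a row does not reach is not made up. A row lasts 1/12 s, in which the tool goes at most 41.7 mm and 7.16 degrees, less where a joint would pass 70% of its speed; a pose out of reach is approached as far as the arm can. A call is refused whole if a number of a shift passes 0.0417 or a number of a turn 7.16, either way. A call with a gripper value outside its range is refused whole. "hand" is the finger opening in m, from 0 to 0.0854, set as the call begins (left out, the last holds). The fingers move at their own pace and stop on an object; the grip force is fixed at half the most. Time passes only in rows, so rows that do not move let the fingers close. It gives the time, the measured TCP pose, the force and the opening at its end, in the units of the state.
- read_state(): the state, without advancing time (a new reading comes with each control period).
- grab_frame(name): name is "side" or "top" or "wrist"; returns the picture (420x560x3 uint8, red, green, blue); there is no depth.
- get_calibration(name): a dict with "intrinsics" (3x3 intrinsics, pixels), "position" and "orientation" of the camera in the world. Camera axes: x right, y up, looking along -z (the intrinsics and any distortion apply to the point x, -y, -z); pixel columns grow to the right and rows downward; lengths in m; the calibration is good to about 2 mm. A picture is of the moment at which its call begins: read the wrist's pose just before it. get_calibration takes no time and is no camera call; for the wrist camera it gives the pose at the moment of the call.
- finish_job(): hands the job in, once; it reports no verdict.
The state is a dict: "clock": time; "joint_pos": joint angles; "qvel": joint speeds; "joint_efforts": joint torques, N m; "position": TCP position; "tcp_rot": TCP orientation; "contact_force": force on the tool from outside, world axes, zero at the start; "moment": the same for the moment, N m; "finger_gap": opening from 0.0 (shut) to 1.0 (fully open).
Only numpy, scipy, OpenCV 4.12 (cv2) and the standard library are available. Lean on these libraries where they do the work, as an engineer would, in place of code of your own. Each camera call takes 0.05 s, during which the arm holds its last target.

## Working session

There is one attempt and no reset: what is moved stays moved. The work goes in short steps, Python scripts to look and compute and a tool call to move; the robot and the scene stay as the last step left them, time stands still between calls to the robot, and variables do not carry over. Pictures are saved under pics/ and viewed, and the job is handed in when it is done.

Besides the shell and the picture viewer there is one more tool, called after ">>>" by a JSON object that holds its "api" and its "payload", one argument or row to a line. jog_arm: Moves the arm, as the interface text tells. Its arguments: {"type":"object","properties":{"travel":{"type":"array"},"turn":{"type":"array"},"hand":{"type":"number"}},"required":["travel","turn"]}

```bash
mkdir -p pics; ls
python3 - <<'E'
from plant import *
import cv2
s=read_state();print(s)
for n in ("side","top","wrist"):
    c=get_calibration(n);print(n,c)
    f=grab_frame(n);cv2.imwrite(f"pics/{n}0.png",f[:,:,::-1])
E
```

```text
pics
{'clock': 0.0, 'joint_pos': array([-1.41504835,  0.47780598,  0.02236026,  1.55642971, -0.01151587,
        1.1093081 , -0.08307882]), 'qvel': array([ 0.00193709, -0.00139558, -0.00021893, -0.0004005 ,  0.0015712 ,
        0.00182931, -0.00086202]), 'joint_efforts': array([-8.48282161e-04, -5.96439171e+01,  1.60766032e+00, -2.81199825e+01,
        1.24586993e-02,  9.53846611e-03,  6.30708456e-06]), 'position': array([0.17590736, 0.65107103, 0.23033135]), 'tcp_rot': array([ 1.31532833e-01,  9.91311396e-01, -9.09737421e-04, -5.47281376e-05]), 'contact_force': array([ 0.31924638,  0.584954  , -0.08828904]), 'moment': array([-0.00374539,  0.00214842,  0.03565829]), 'finger_gap': 1.0015367144324347}
side {'intrinsics': array([[433.37137824,   0.        , 276.27873875],
       [  0.        , 433.37137824, 209.20320025],
       [  0.        ,   0.        ,   1.        ]]), 'position': array([ 0.3866076 , -0.42815737,  0.57440303]), 'orientation': array([ 0.43330552, -0.03754649, -0.08136968,  0.89678067])}
top {'intrinsics': array([[389.95921659,   0.        , 277.20779348],
       [  0.        , 389.95921659, 205.59637178],
       [  0.        ,   0.        ,   1.        ]]), 'position': array([0.19149071, 0.30593758, 0.81398959]), 'orientation': array([-0.11045364,  0.15556914,  0.79879005, -0.57055472])}
wrist {'intrinsics': array([[309.37243334,   0.        , 281.26571216],
       [  0.        , 309.37243334, 205.96696778],
       [  0.        ,   0.        ,   1.        ]]), 'position': array([0.10776708, 0.66924918, 0.37160144]), 'orientation': array([-0.11146873, -0.08421986,  0.60142018,  0.78662284])}
```

View pics/side0.png

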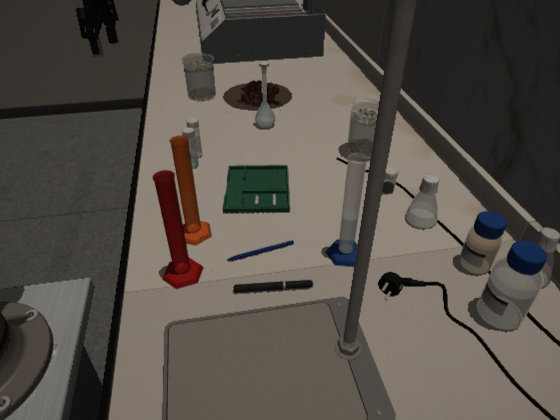

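View pics/top0.png

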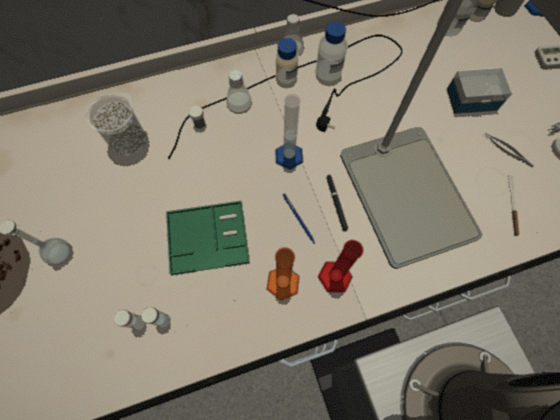

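View pics/wrist0.png

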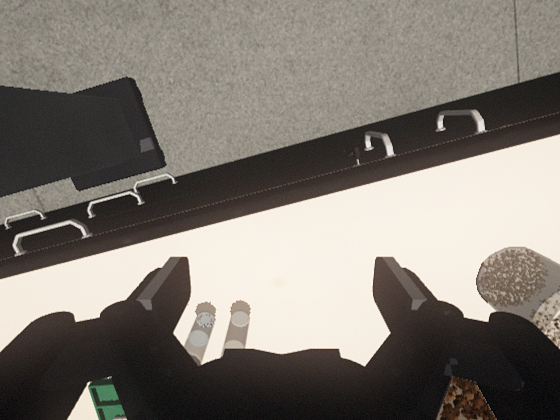

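The marker candidates are the black marker at side (273,287) / top (337,203) and the blue pen at side (262,250) / top (299,218). Cables and the black plug at top (323,123) are also dark.

The cylinder candidates are the clear one with a blue foot at side (346,253) / top (289,157), the orange one at top (283,270) and the red one at top (340,262). I choose the black one with the white ring, and the clear one with the blue foot. A tall stand rod, with its foot near side (348,347), is an obstacle.

```bash
cat > h.py <<'E'
import numpy as np, cv2
from scipy.spatial.transform import Rotation as R
from plant import *
def ray(c,u,v):
    K=c['intrinsics'];d=np.array([(u-K[0,2])/K[0,0],-(v-K[1,2])/K[1,1],-1])
    return np.array(c['position']),R.from_quat(c['orientation']).apply(d)
def onplane(c,u,v,z):
    p,d=ray(c,u,v);return p+d*(z-p[2])/d[2]
def proj(c,X):
    K=c['intrinsics'];q=R.from_quat(c['orientation']).inv().apply(np.asarray(X)-c['position'])
    return K[0,0]*q[0]/-q[2]+K[0,2],K[1,1]*-q[1]/-q[2]+K[1,2]
def tri(c1,p1,c2,p2):
    a,d=ray(c1,*p1);b,e=ray(c2,*p2);t=np.linalg.lstsq(np.c_[d,-e],b-a,rcond=None)[0]
    return (a+t[0]*d+b+t[1]*e)/2,np.linalg.norm(a+t[0]*d-b-t[1]*e)
E
python3 - <<'E'
from h import *
f={n:cv2.imread(f'pics/{n}0.png') for n in('side','top')}
c={n:get_calibration(n) for n in f}
def big(m,roi):
    x0,y0,x1,y1=roi;mm=np.zeros_like(m);mm[y0:y1,x0:x1]=m[y0:y1,x0:x1]
    k=max(cv2.findContours(mm,cv2.RETR_EXTERNAL,cv2.CHAIN_APPROX_NONE)[0],key=cv2.contourArea);return k
rois={'side':dict(tray=(215,155,300,220),pen=(220,232,305,265),marker=(225,272,320,300),foot=(322,232,368,272)),
'top':dict(tray=(155,190,260,285),pen=(275,185,320,250),marker=(320,165,355,240),foot=(270,135,308,172))}
for n in f:
    hsv=cv2.cvtColor(f[n],cv2.COLOR_BGR2HSV);g=hsv[...,2]
    M=dict(tray=cv2.inRange(hsv,(60,80,20),(95,255,255)),pen=cv2.inRange(hsv,(100,80,20),(130,255,255)),marker=cv2.inRange(hsv,(0,0,0),(180,255,90)),foot=cv2.inRange(hsv,(100,100,20),(130,255,255)))
    for o,z in dict(tray=.013,pen=.005,marker=.007,foot=.0055).items():
        k=big(M[o],rois[n][o]);r=cv2.minAreaRect(k);b=cv2.boxPoints(r)
        m=cv2.moments(k);cen=(m['m10']/m['m00'],m['m01']/m['m00'])
        print(n,o,'px',np.round(cen,1),'world',onplane(c[n],*cen,z).round(4))
        if o=='tray':
            q=cv2.approxPolyDP(cv2.convexHull(k),6,True)[:,0];print([onplane(c[n],*p,z)[:2].round(4).tolist() for p in q])
        if o in('pen','marker'):
            b=sorted(b.tolist());e=[np.add(b[0],b[1])/2,np.add(b[2],b[3])/2]
            w=[onplane(c[n],*p,z) for p in e];print('ends',[x.round(4)[:2].tolist() for x in w],'L',np.linalg.norm(w[0]-w[1]).round(4))
# red, orange, rod
for nm,ps,pt in(('red foot',(183,274),(334,278)),('orange foot',(196,234),(283,285)),('rod lo',(348,347),(385,149)),):
    print(nm,onplane(c['side'],*ps,.01).round(3),onplane(c['top'],*pt,.01).round(3))
print('tops: clear',tri(c['side'],(357,157),c['top'],(291,101)),'red',tri(c['side'],(165,177),c['top'],(352,247)),'or',tri(c['side'],(185,143),c['top'],(285,256)))
p,d=ray(c['side'],405,0);print('rod plane side',p,d);
crop=f['side'][220:310,210:380];cv2.imwrite('pics/crop.png',cv2.resize(crop,None,fx=4.5,fy=4.5,interpolation=cv2.INTER_CUBIC))
E
```

```text
side tray px [256.7 189. ] world [0.4813 0.3467 0.013 ]
[[0.5634, 0.4268], [0.5339, 0.2578], [0.4014, 0.2824], [0.4298, 0.4518]]
side pen px [259.5 250.6] world [0.4593 0.1601 0.005 ]
ends [[0.3988, 0.1485], [0.5251, 0.1728]] L 0.1286
side marker px [272.  286.6] world [0.467  0.0664 0.007 ]
ends [[0.4, 0.0724], [0.5364, 0.0598]] L 0.137
side foot px [341.4 255.1] world [0.6074 0.1201 0.0055]
top tray px [206.2 237.7] world [0.4764 0.3681 0.013 ]
[[0.5323, 0.2756], [0.3987, 0.2986], [0.4262, 0.4569], [0.5615, 0.4344]]
top pen px [301.1 222.3] world [0.4459 0.1621 0.005 ]
ends [[0.5216, 0.1771], [0.3974, 0.1526]] L 0.1267
top marker px [339.6 212.3] world [0.4395 0.0737 0.007 ]
ends [[0.4839, 0.0693], [0.3968, 0.0779]] L 0.0875
top foot px [288.5 158.2] world [0.6053 0.1349 0.0055]
red foot [0.317 0.121 0.01 ] [0.308 0.141 0.01 ]
orange foot [0.343 0.224 0.01 ] [0.328 0.246 0.01 ]
rod lo [ 0.558 -0.074  0.01 ] [ 0.552 -0.088  0.01 ]
tops: clear (array([0.61657967, 0.13250245, 0.20866717]), np.float64(0.003329499114486352)) red (array([0.31668439, 0.13515619, 0.20671644]), np.float64(0.0008813111109017127)) or (array([0.34342345, 0.24214125, 0.20041476]), np.float64(0.009258170217665911))
rod plane side [ 0.3866076  -0.42815737  0.57440303] [ 0.4848538   1.01310875 -0.24450451]
```

View pics/crop.png

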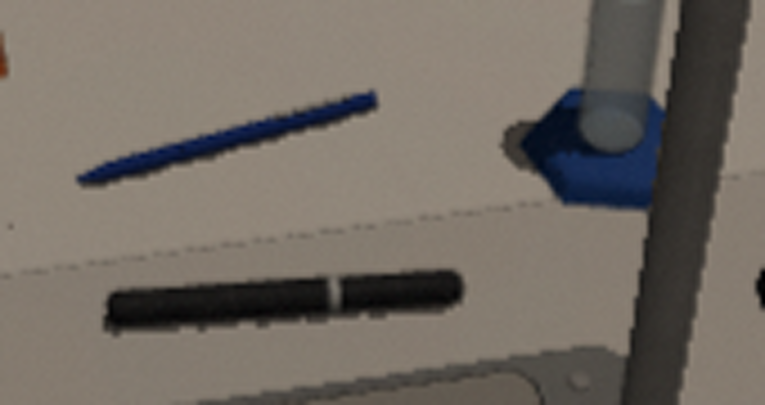

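The crop confirms the black marker with its white ring, and the clear tube on the blue foot. Next I refine the tray pose, the rod and the plate edge.

```bash
cat >> h.py <<'E'
def to(target,yaw=None):
    """tool-frame shift to world target, and turn (deg about tool z) so tool y has azimuth yaw"""
    s=read_state();r=R.from_quat(s['tcp_rot']);d=np.array(target)-s['position']
    print('t',round(s['clock'],2),'pos',s['position'].round(4),'toolshift',r.inv().apply(d).round(4))
    y=r.apply([0,1,0]);z=r.apply([0,0,1]);a=np.degrees(np.arctan2(y[1],y[0]));print('tool-y az',a.round(2),'z',z.round(4),'tilt fix rotvec deg',np.degrees(r.inv().apply(np.cross(z,[0,0,-1]))).round(2),
      '' if yaw is None else ('turn z %.2f'%(-((yaw-a+180)%360-180))))
E
python3 - <<'E'
from h import *
f={n:cv2.imread(f'pics/{n}0.png') for n in('side','top')}
c={n:get_calibration(n) for n in f}
for n in f:
    hsv=cv2.cvtColor(f[n],cv2.COLOR_BGR2HSV);m=cv2.inRange(hsv,(55,70,15),(95,255,255))
    k=max(cv2.findContours(m,cv2.RETR_EXTERNAL,cv2.CHAIN_APPROX_NONE)[0],key=cv2.contourArea)
    b=cv2.approxPolyDP(cv2.convexHull(k),5,True)[:,0];print(n,b.tolist())
    for z in(0,.013):print(z,[onplane(c[n],*p,z)[:2].round(4).tolist() for p in b])
for z in (0,.1,.2,.3,.4,.5): print(z,[np.round(proj(c[n],(.555,-.08,z)),0) for n in f])
print('plate',[onplane(c['side'],*p,.005)[:2].round(3) for p in((170,316),(335,300))],[onplane(c['top'],*p,.005)[:2].round(3) for p in((343,155),(425,129),(394,264))])
cv2.imwrite('pics/tray.png',np.hstack([cv2.resize(f['side'][155:225,210:305],(400,300),interpolation=2),cv2.resize(f['top'][190:290,150:260],(400,300),interpolation=2)]))
E
```

```text
side [[286, 166], [288, 211], [223, 211], [229, 166]]
0 [[0.5675, 0.4466], [0.5373, 0.2737], [0.4017, 0.2989], [0.4308, 0.4721]]
0.013 [[0.5634, 0.4268], [0.5339, 0.2578], [0.4014, 0.2824], [0.4298, 0.4518]]
top [[240, 202], [248, 261], [171, 273], [167, 212]]
0 [[0.5378, 0.2751], [0.4021, 0.2985], [0.43, 0.4594], [0.5675, 0.4365]]
0.013 [[0.5323, 0.2756], [0.3987, 0.2986], [0.4262, 0.4569], [0.5615, 0.4344]]
0 [array([347., 355.]), array([380., 151.])]
0.1 [array([354., 312.]), array([392., 128.])]
0.2 [array([363., 260.]), array([406.,  98.])]
0.3 [array([374., 193.]), array([425.,  61.])]
0.4 [array([389., 106.]), array([449.,  11.])]
0.5 [array([409., -13.]), array([483., -59.])]
plate [array([0.295, 0.036]), array([0.566, 0.02 ])] [array([0.572, 0.01 ]), array([ 0.574, -0.206]), array([0.295, 0.009])]
```

View pics/tray.png

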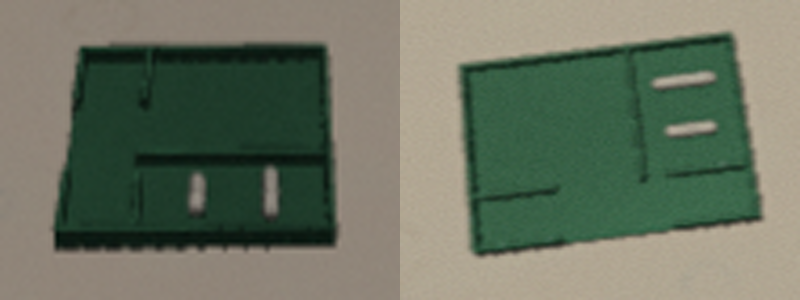

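>>> {"api": "jog_arm", "payload": {
  "travel": [
    [0,0,-0.04],
    [0,0,-0.04],
    [-0.027,-0.03,0],
    [-0.027,-0.03,0],
    [-0.027,-0.03,0],
    [-0.027,-0.03,0],
    [-0.027,-0.03,0],
    [-0.027,-0.03,0]
  ],
  "turn": [
    [0,0,0],
    [0,0,0],
    [0,0,0],
    [0,0,0],
    [0,0,0],
    [0,0,0],
    [0,0,0],
    [0,0,0]
  ],
  "hand": 0.04
}}

```text
clock: 0.82
position: [0.2815, 0.4352, 0.3103]
tcp_rot: [0.123, 0.992, -0.002, -0.002]
contact_force: [0.7, 0.4, 0.3]
finger_gap: 0.47
```

>>> {"api": "jog_arm", "payload": {
  "travel": [
    [-0.027,-0.03,0],
    [-0.027,-0.03,0],
    [-0.027,-0.03,0],
    [-0.027,-0.03,0],
    [-0.027,-0.03,0],
    [-0.027,-0.03,0]
  ],
  "turn": [
    [0,0,0],
    [0,0,0],
    [0,0,0],
    [0,0,0],
    [0,0,0],
    [0,0,0]
  ]
}}

```text
clock: 1.32
position: [0.395, 0.2124, 0.31]
tcp_rot: [0.123, 0.992, -0.001, -0.002]
contact_force: [0.9, 0.7, -0.3]
finger_gap: 0.471
```

Run:
```python
from h import *
to((.468,.07,.2),85)
print(read_state()['joint_pos'].round(2))
```

```text
t 1.32 pos [0.395  0.2124 0.31  ] toolshift [-0.106  -0.1199  0.11  ]
tool-y az 75.89 z [-0.0053 -0.0023 -1.    ] tilt fix rotvec deg [-0.2  -0.26  0.  ] turn z -9.11
[-0.92  0.01  0.3   1.98 -0.    1.16  0.7 ]
```

>>> {"api": "jog_arm", "payload": {
  "travel": [
    [-0.027,-0.03,0],
    [-0.027,-0.03,0],
    [-0.027,-0.03,0.02],
    [-0.025,-0.029,0.02],
    [0,0,0]
  ],
  "turn": [
    [0,0,-3],
    [0,0,-3],
    [0,0,-3],
    [0,0,0],
    [0,0,0]
  ]
}}

```text
clock: 1.73
position: [0.4794, 0.0695, 0.2742]
tcp_rot: [0.046, 0.999, -0.0, 0.001]
contact_force: [-1.0, -0.3, 0.1]
finger_gap: 0.468
```

Run:
```python
from h import *
to((.468,.07,.2),85)
c=get_calibration('wrist');f=grab_frame('wrist');cv2.imwrite('pics/w1.png',f[:,:,::-1]);import pickle;pickle.dump(c,open('c1.pkl','wb'))
print(c['position'],proj(c,(.468,.07,.007)))
print(read_state()['joint_pos'].round(2))
```

```text
t 1.73 pos [0.4794 0.0695 0.2742] toolshift [ 0.0115 -0.0005  0.0741]
tool-y az 84.76 z [ 1.1e-03 -7.0e-04 -1.0e+00] tilt fix rotvec deg [-0.03  0.07  0.  ] turn z -0.24
[0.40898751 0.07551821 0.41526357] (np.float64(281.3925736818206), np.float64(163.23605548938482))
[-0.72  0.11  0.48  1.97 -0.06  1.07  1.27]
```

View pics/w1.png

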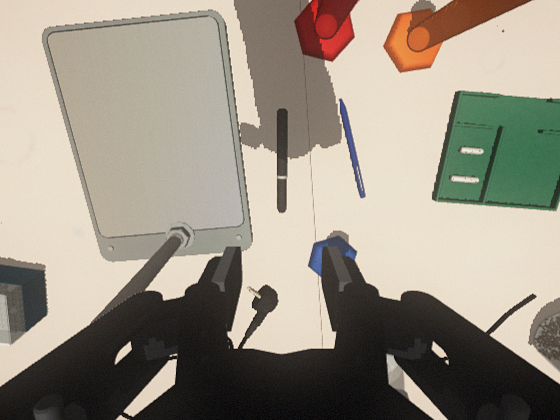

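The marker is at wrist pixel (282,160), the pen at (352,148), the plate edge near u=245 and the blue foot at (332,258). The red and orange look-alikes are at the top of the frame.

Run:
```python
from h import *
import pickle
c=pickle.load(open('c1.pkl','rb'));f=cv2.imread('pics/w1.png')
g=cv2.cvtColor(f,cv2.COLOR_BGR2GRAY);m=np.zeros_like(g);roi=(slice(100,220),slice(265,298));m[roi]=(g[roi]<75)*255
k=cv2.findNonZero(m);r=cv2.minAreaRect(k);print(r)
b=cv2.boxPoints(r);b=b[np.argsort(b[:,1])];e=[onplane(c,*((b[0]+b[1])/2),.007),onplane(c,*((b[2]+b[3])/2),.007)]
print(e,np.linalg.norm(e[1]-e[0]),(e[0]+e[1])/2,np.degrees(np.arctan2(*(e[1]-e[0])[[1,0]])))
print('plate',onplane(c,243,160,.008),onplane(c,250,235,.008))
print('pen',[onplane(c,*p,.005).round(4)[:2] for p in((342,100),(362,196))])
print('foot',onplane(c,332,258,.008))
print('tray',[onplane(c,*p,.013).round(4)[:2] for p in((458,92),(434,198),(559,209))])
```

```text
((282.0, 160.0), (102.0, 10.0), 90.0)
[array([0.3999863 , 0.07711333, 0.007     ]), array([0.53378005, 0.06470546, 0.007     ])] 0.13436786514314686 [0.46688318 0.07090939 0.007     ] -5.298385985742916
plate [0.45892931 0.02018099 0.008     ] [0.56449435 0.01658651 0.008     ]
pen [array([0.3962, 0.1531]), array([0.5232, 0.1756])]
foot [0.61065617 0.12989555 0.008     ]
tray [array([0.4004, 0.2932]), array([0.5327, 0.2698]), array([0.564 , 0.4393])]
```

>>> {"api": "jog_arm", "payload": {
  "travel": [
    [0.0125,-0.0015,0.039],
    [0,0,0.04],
    [0,0,0.04],
    [0,0,0.04],
    [0,0,0.04],
    [0,0,0.03],
    [0,0,0]
  ],
  "turn": [
    [0,0,0],
    [0,0,0],
    [0,0,0],
    [0,0,0],
    [0,0,0],
    [0,0,0],
    [0,0,0]
  ]
}}

```text
clock: 2.37
position: [0.4703, 0.0802, 0.0429]
tcp_rot: [0.043, 0.999, 0.005, 0.005]
contact_force: [0.4, 0.2, 0.1]
finger_gap: 0.466
```

Run:
```python
from h import *
to((.467,.071,.0035),84.7)
f=grab_frame('side');cv2.imwrite('pics/s1.png',f[:,:,::-1])
```

```text
t 2.37 pos [0.4703 0.0802 0.0429] toolshift [ 0.0029 -0.0099  0.0393]
tool-y az 85.05 z [ 0.0112  0.0098 -0.9999] tilt fix rotvec deg [ 0.61  0.59 -0.  ] turn z 0.35
```

View pics/s1.png

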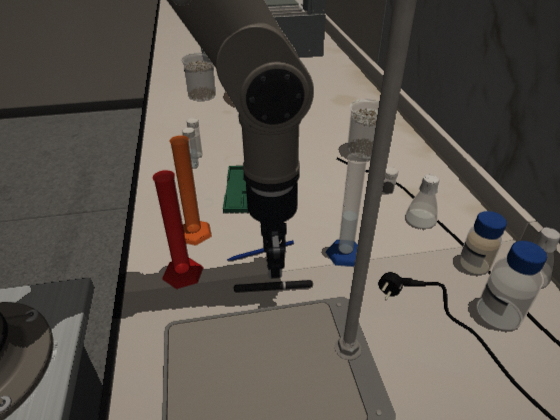

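The side view shows the gripper above the marker at (273,272), clear of the red tube and the rod. I correct the drift and tilt before going down.

>>> {"api": "jog_arm", "payload": {
  "travel": [
    [0.003,-0.01,0.004],
    [0,0,0]
  ],
  "turn": [
    [0.6,0.6,0.3],
    [0,0,0]
  ]
}}

```text
clock: 2.58
position: [0.4684, 0.0714, 0.043]
tcp_rot: [0.045, 0.999, 0.001, 0.001]
contact_force: [0.2, 0.3, 0.8]
finger_gap: 0.467
```

Run:
```python
from h import *
to((.467,.071,.0035),84.7)
```

```text
t 2.58 pos [0.4684 0.0714 0.043 ] toolshift [ 0.0015 -0.0006  0.0395]
tool-y az 84.8 z [ 0.0024  0.0018 -1.    ] tilt fix rotvec deg [0.11 0.13 0.  ] turn z 0.10
```

>>> {"api": "jog_arm", "payload": {
  "travel": [
    [0.001,-0.001,0.015],
    [0,-0.001,0.012],
    [0,-0.001,0.008],
    [0,0,0]
  ],
  "turn": [
    [0.1,0.1,0],
    [0,0,0],
    [0,0,0],
    [0,0,0]
  ]
}}

```text
clock: 2.92
position: [0.4731, 0.0702, 0.0136]
tcp_rot: [0.045, 0.999, 0.003, 0.007]
contact_force: [-0.2, -0.1, 0.3]
finger_gap: 0.467
```

Run:
```python
from h import *
to((.467,.071,.0035),84.7)
```

```text
t 2.92 pos [0.4731 0.0702 0.0136] toolshift [0.0063 0.0001 0.0101]
tool-y az 84.79 z [ 0.0136  0.0054 -0.9999] tilt fix rotvec deg [ 0.38  0.75 -0.  ] turn z 0.09
```

>>> {"api": "jog_arm", "payload": {
  "travel": [
    [0.006,0,0.004],
    [0.001,0,0.005],
    [0,0,0.002],
    [0,0,0]
  ],
  "turn": [
    [0.4,0.75,0],
    [0,0.1,0],
    [0,0,0],
    [0,0,0]
  ]
}}

```text
clock: 3.25
position: [0.467, 0.0714, 0.0035]
tcp_rot: [0.046, 0.999, 0.0, -0.0]
contact_force: [-0.7, 0.3, 0.2]
finger_gap: 0.466
```

Run:
```python
from h import *
to((.467,.071,.0035),84.7);print(read_state()['joint_pos'].round(2))
```

```text
t 3.25 pos [0.467  0.0714 0.0035] toolshift [ 0.     -0.0004  0.    ]
tool-y az 84.77 z [-4.e-04  7.e-04 -1.e+00] tilt fix rotvec deg [ 0.04 -0.03  0.  ] turn z 0.07
[-0.53  0.54  0.3   2.2  -0.36  0.45  1.54]
```

Perfect. Closing.

>>> {"api": "jog_arm", "payload": {
  "travel": [
    [0,0,0],
    [0,0,0],
    [0,0,0],
    [0,0,0],
    [0,0,0]
  ],
  "turn": [
    [0,0,0],
    [0,0,0],
    [0,0,0],
    [0,0,0],
    [0,0,0]
  ],
  "hand": 0.0
}}

```text
clock: 3.67
position: [0.4674, 0.0715, 0.0041]
tcp_rot: [0.046, 0.999, 0.001, 0.0]
contact_force: [0.4, -0.2, 0.4]
finger_gap: 0.139
```

>>> {"api": "jog_arm", "payload": {
  "travel": [
    [0,0,-0.01],
    [0,0,-0.03],
    [0,0,-0.03],
    [0,0,-0.03],
    [0,0,0]
  ],
  "turn": [
    [0,0,0],
    [0,0,0],
    [0,0,0],
    [0,0,0],
    [0,0,0]
  ]
}}

```text
clock: 4.08
position: [0.4659, 0.0702, 0.1085]
tcp_rot: [0.047, 0.999, -0.001, -0.002]
contact_force: [2.1, -0.2, -0.2]
finger_gap: 0.146
```

Run:
```python
from h import *
f=grab_frame('side');cv2.imwrite('pics/s2.png',f[:,:,::-1])
th=np.radians(-9.9);Rz=np.array([[np.cos(th),-np.sin(th)],[np.sin(th),np.cos(th)]]);T=np.array([.482,.366])
print('trough',T+Rz@[-.05,.002],'bay',T+Rz@[.019,.032])
t=T+Rz@[-.05,.002]
to((t[0],t[1],.12),-9.9)
```

```text
trough [0.43308839 0.37656667] bay [0.50621881 0.39425685]
t 4.13 pos [0.465  0.0703 0.1068] toolshift [ 0.0601  0.302  -0.0134]
tool-y az 84.71 z [-0.0066 -0.0015 -1.    ] tilt fix rotvec deg [-0.12 -0.37  0.  ] turn z 94.61
```

View pics/s2.png

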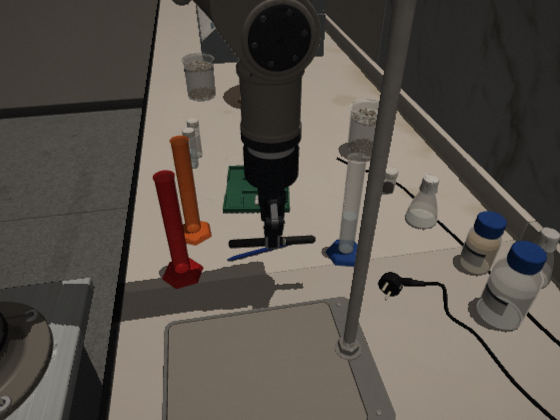

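The marker is held across the jaws, at side (274,241). I turn it where it is first.

>>> {"api": "jog_arm", "payload": {
  "travel": [
    [0,0,-0.005],
    [0,0,0],
    [0,0,0],
    [0,0,0],
    [0,0,0],
    [0,0,0],
    [0,0,0],
    [0,0,0]
  ],
  "turn": [
    [0,0,7],
    [0,0,7],
    [0,0,7],
    [0,0,7],
    [0,0,7],
    [0,0,7],
    [0,0,7],
    [0,0,7]
  ]
}}

```text
clock: 4.8
position: [0.4608, 0.0698, 0.1098]
tcp_rot: [0.519, 0.855, -0.003, -0.005]
contact_force: [0.8, 0.8, -0.3]
finger_gap: 0.144
```

>>> {"api": "jog_arm", "payload": {
  "travel": [
    [0,0,-0.005],
    [0,0,0],
    [0,0,0],
    [0,0,0],
    [0,0,0],
    [0,0,0]
  ],
  "turn": [
    [0,0,7],
    [0,0,7],
    [0,0,7],
    [0,0,7],
    [0,0,7],
    [0,0,4]
  ]
}}

```text
clock: 5.3
position: [0.4564, 0.069, 0.1113]
tcp_rot: [0.781, 0.624, -0.009, -0.004]
contact_force: [-0.1, 0.0, 0.3]
finger_gap: 0.141
```

Run:
```python
from h import *
to((.433,.3765,.12),-9.9);print(read_state()['joint_pos'].round(2))
```

```text
t 5.3 pos [0.4564 0.069  0.1113] toolshift [ 0.2946 -0.0908 -0.0097]
tool-y az -12.74 z [-0.0186 -0.0045 -0.9998] tilt fix rotvec deg [-0.98  0.49  0.  ] turn z -2.84
[-1.    0.44  0.9   2.19 -0.5   0.75  0.01]
```

>>> {"api": "jog_arm", "payload": {
  "travel": [
    [0.034,-0.004,-0.005],
    [0.036,-0.008,0],
    [0.036,-0.012,0],
    [0.036,-0.013,0],
    [0.036,-0.013,0],
    [0.036,-0.013,0],
    [0.036,-0.012,0],
    [0,0,0]
  ],
  "turn": [
    [-1,0.5,-2.8],
    [0,0,0],
    [0,0,0],
    [0,0,0],
    [0,0,0],
    [0,0,0],
    [0,0,0],
    [0,0,0]
  ]
}}

```text
clock: 5.97
position: [0.4242, 0.3359, 0.1103]
tcp_rot: [0.769, 0.639, -0.003, 0.001]
contact_force: [-0.2, 1.0, -0.3]
finger_gap: 0.142
```

Run:
```python
from h import *
to((.433,.3765,.12),-9.9);print(read_state()['joint_pos'].round(2))
```

```text
t 5.97 pos [0.4242 0.3359 0.1103] toolshift [ 0.0414  0.0012 -0.0099]
tool-y az -10.62 z [-0.0038 -0.0059 -1.    ] tilt fix rotvec deg [-0.15  0.37  0.  ] turn z -0.72
[-1.43  0.56  0.85  2.02 -0.57  0.83 -0.43]
```

>>> {"api": "jog_arm", "payload": {
  "travel": [
    [0.022,0.001,0],
    [0.02,0,0],
    [0,0,0.02],
    [0,0,0.02],
    [0,0,0]
  ],
  "turn": [
    [-0.1,0.4,-0.7],
    [0,0,0],
    [0,0,0],
    [0,0,0],
    [0,0,0]
  ]
}}

```text
clock: 6.38
position: [0.4288, 0.3819, 0.065]
tcp_rot: [0.762, 0.647, -0.002, -0.0]
contact_force: [-0.4, -1.2, -0.1]
finger_gap: 0.144
```

Run:
```python
from h import *
to((.433,.3765,.0095),-9.9)
for n in('side','top'):
  f=grab_frame(n);c=get_calibration(n)
  q=f[:,:,::-1].copy()
  a,b,x,y=(130,230,200,325) if n=='side' else (180,300,140,280)
  cv2.imwrite(f'pics/{n}3.png',cv2.resize(q[a:b,x:y],None,fx=5,fy=5,interpolation=2))
```

```text
t 6.38 pos [0.4288 0.3819 0.065 ] toolshift [-0.0045  0.0052  0.0555]
tool-y az -9.33 z [-0.0038 -0.0025 -1.    ] tilt fix rotvec deg [-0.19  0.17  0.  ] turn z 0.57
```

View pics/side3.png

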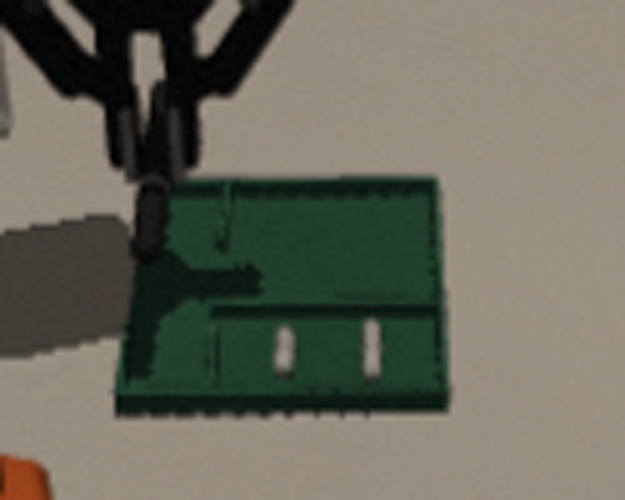

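View pics/top3.png

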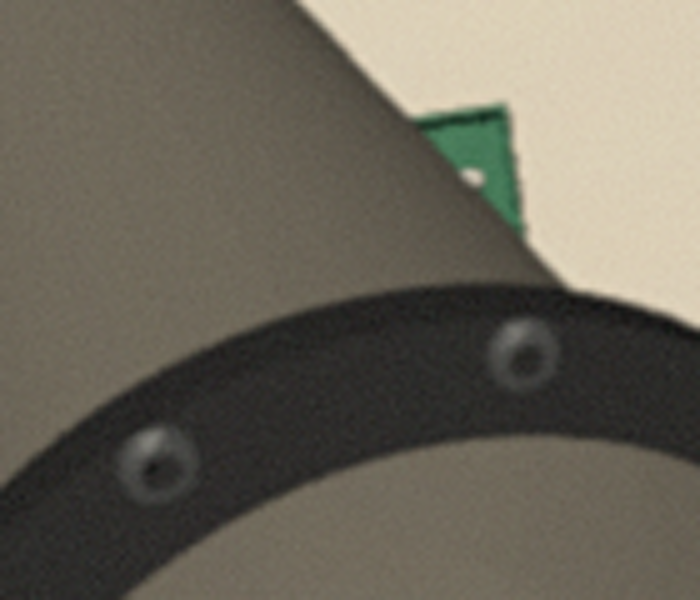

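The side view shows the marker above the left part of the tray, with the trough wall stubs at crop (225,215) and (213,345). I check the tray pose against those stubs.

Run:
```python
from h import *
th=np.radians(-9.9);Rz=np.array([[np.cos(th),-np.sin(th)],[np.sin(th),np.cos(th)]]);T=np.array([.482,.366])
c=get_calibration('side')
for u,v in((228,185),(224,248),(213,305),(213,380),(172,182),(118,388),(120,412),(448,410),(437,180)):
    w=onplane(c,u/5+200,v/5+130,.013)[:2];print((u,v),'tray frame z13',(Rz.T@(w-T)).round(4),'z0',(Rz.T@(onplane(c,u/5+200,v/5+130,0)[:2]-T)).round(4))
```

```text
(228, 185) tray frame z13 [-0.0263  0.0707] z0 [-0.0279  0.0908]
(224, 248) tray frame z13 [-0.0256  0.018 ] z0 [-0.0272  0.0369]
(213, 305) tray frame z13 [-0.0282 -0.0262] z0 [-0.0298 -0.0083]
(213, 380) tray frame z13 [-0.0253 -0.0798] z0 [-0.0269 -0.0632]
(172, 182) tray frame z13 [-0.0531  0.0736] z0 [-0.0554  0.0938]
(118, 388) tray frame z13 [-0.0648 -0.0848] z0 [-0.0673 -0.0683]
(120, 412) tray frame z13 [-0.0626 -0.1009] z0 [-0.065  -0.0847]
(448, 410) tray frame z13 [ 0.073 -0.101] z0 [ 0.0737 -0.0848]
(437, 180) tray frame z13 [0.0731 0.0739] z0 [0.0738 0.0941]
```

>>> {"api": "jog_arm", "payload": {
  "travel": [
    [-0.004,0.006,0.005],
    [-0.001,0.001,0.015],
    [0,0,0]
  ],
  "turn": [
    [-0.2,0.2,0.5],
    [0,0,0],
    [0,0,0]
  ]
}}

```text
clock: 6.73
position: [0.4386, 0.3744, 0.0485]
tcp_rot: [0.767, 0.642, 0.003, 0.0]
contact_force: [-1.4, 0.9, -0.3]
finger_gap: 0.144
```

Run:
```python
from h import *
to((.435,.376,.0095),-9.9)
```

```text
t 6.73 pos [0.4386 0.3744 0.0485] toolshift [ 0.0007 -0.004   0.0389]
tool-y az -10.09 z [ 0.0054  0.0043 -1.    ] tilt fix rotvec deg [ 0.26 -0.3  -0.  ] turn z -0.19
```

>>> {"api": "jog_arm", "payload": {
  "travel": [
    [0.001,-0.004,0.012],
    [0,-0.001,0.01],
    [0,-0.001,0.008],
    [0,0,0]
  ],
  "turn": [
    [0.3,-0.3,-0.2],
    [0,0,0],
    [0,0,0],
    [0,0,0]
  ]
}}

```text
clock: 7.07
position: [0.433, 0.3758, 0.0158]
tcp_rot: [0.766, 0.643, -0.0, -0.0]
contact_force: [-0.2, -0.3, 0.1]
finger_gap: 0.145
```

Run:
```python
from h import *
to((.435,.376,.0095),-9.9)
```

```text
t 7.07 pos [0.433  0.3758 0.0158] toolshift [0.0005 0.0019 0.0063]
tool-y az -9.99 z [-1.1e-03  3.0e-04 -1.0e+00] tilt fix rotvec deg [-0.06 -0.01  0.  ] turn z -0.09
```

>>> {"api": "jog_arm", "payload": {
  "travel": [
    [0,0.002,0.003],
    [0,0,0.003],
    [0,0,0]
  ],
  "turn": [
    [0,0,0],
    [0,0,0],
    [0,0,0]
  ]
}}

```text
clock: 7.32
position: [0.4348, 0.3754, 0.0085]
tcp_rot: [0.766, 0.643, -0.001, -0.0]
contact_force: [0.0, -0.0, -0.3]
finger_gap: 0.145
```

Run:
```python
from h import *
to((.435,.376,.0095),-9.9)
f=grab_frame('side')[:,:,::-1]
cv2.imwrite(f'pics/s4.png',cv2.resize(f[130:230,200:325],None,fx=5,fy=5,interpolation=2))
```

```text
t 7.32 pos [0.4348 0.3754 0.0085] toolshift [ 0.0007  0.0001 -0.001 ]
tool-y az -9.97 z [-1.8e-03 -5.0e-04 -1.0e+00] tilt fix rotvec deg [-0.1   0.05  0.  ] turn z -0.07
```

View pics/s4.png

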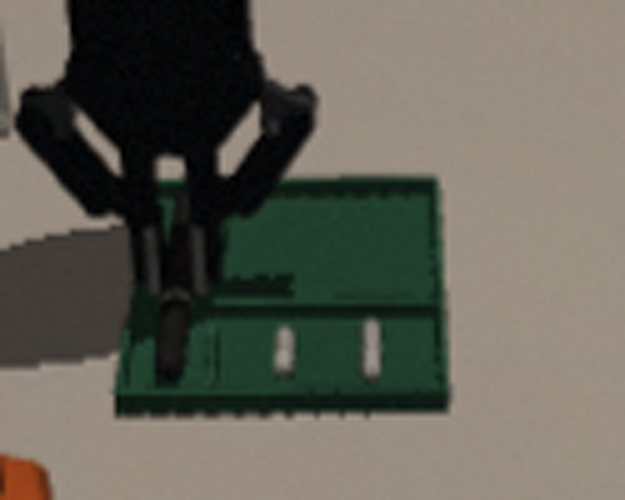

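The marker is inside the trough, with its near end at crop (170,382). Releasing.

>>> {"api": "jog_arm", "payload": {
  "travel": [
    [0,0,0],
    [0,0,0],
    [0,0,0],
    [0,0,0]
  ],
  "turn": [
    [0,0,0],
    [0,0,0],
    [0,0,0],
    [0,0,0]
  ],
  "hand": 0.03
}}

```text
clock: 7.7
position: [0.4358, 0.3759, 0.0099]
tcp_rot: [0.766, 0.643, 0.0, -0.0]
contact_force: [1.0, -0.7, -0.2]
finger_gap: 0.355
```

>>> {"api": "jog_arm", "payload": {
  "travel": [
    [0,0,-0.01],
    [0,0,-0.03],
    [0,0,-0.04],
    [0,0,-0.04],
    [0,0,-0.04],
    [0,0,-0.04],
    [0,0,-0.04],
    [0,0,-0.04]
  ],
  "turn": [
    [0,0,0],
    [0,0,0],
    [0,0,0],
    [0,0,0],
    [0,0,0],
    [0,0,0],
    [0,0,0],
    [0,0,0]
  ]
}}

```text
clock: 8.37
position: [0.4322, 0.3708, 0.2959]
tcp_rot: [0.767, 0.641, -0.008, 0.001]
contact_force: [0.4, 1.2, -1.0]
finger_gap: 0.354
```

Run:
```python
from h import *
import pickle
to((.435,.376,.0095),-9.9)
c=get_calibration('wrist');f=grab_frame('wrist')[:,:,::-1];pickle.dump(c,open('c2.pkl','wb'));cv2.imwrite('pics/w2.png',f)
f=grab_frame('side')[:,:,::-1];cv2.imwrite('pics/s5f.png',f)
cv2.imwrite(f'pics/s5.png',cv2.resize(f[130:230,200:325],None,fx=5,fy=5,interpolation=2))
```

```text
t 8.37 pos [0.4322 0.3708 0.2959] toolshift [0.0095 0.0044 0.2863]
tool-y az -10.25 z [-0.0114 -0.0118 -0.9999] tilt fix rotvec deg [-0.52  0.78  0.  ] turn z -0.35
```

View pics/w2.png

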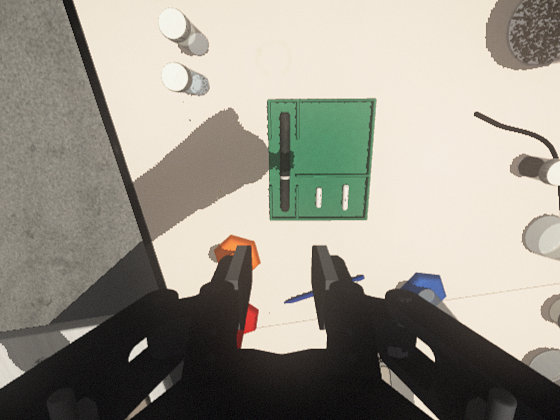

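View pics/s5.png

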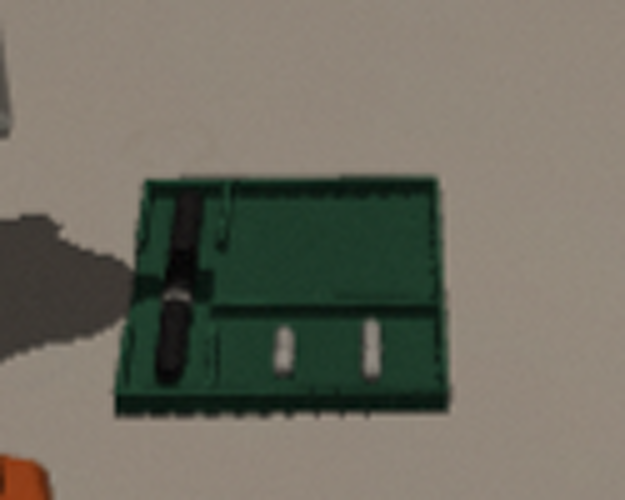

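The marker lies lengthwise in the trough, about mid-length and mid-width (wrist (285,162), trough walls at u≈270 and 296). I now refine the bay and the cylinder.

Run:
```python
from h import *
import pickle
c=pickle.load(open('c2.pkl','rb'));f=cv2.imread('pics/w2.png')
th=np.radians(-9.9);Rz=np.array([[np.cos(th),-np.sin(th)],[np.sin(th),np.cos(th)]]);T=np.array([.482,.366])
hsv=cv2.cvtColor(f,cv2.COLOR_BGR2HSV);m=cv2.inRange(hsv,(55,70,15),(95,255,255));m[:80]=0;m[235:]=0
k=max(cv2.findContours(m,1,cv2.CHAIN_APPROX_NONE)[0],key=cv2.contourArea)
q=cv2.approxPolyDP(cv2.convexHull(k),5,True)[:,0]
for p in q: w=onplane(c,*p,.013)[:2];print(p,w.round(4),(Rz.T@(w-T)).round(4),'z0',(Rz.T@(onplane(c,*p,0)[:2]-T)).round(4))
for p in ((285,112),(286,212)):print('marker',(Rz.T@(onplane(c,*p,.011)[:2]-T)).round(4))
for p in ((298,101),(297,175),(367,176),(373,101)):print('bay',(Rz.T@(onplane(c,*p,.010)[:2]-T)).round(4))
m=cv2.inRange(hsv,(100,100,20),(130,255,255));k=m[265:305,400:450];ys,xs=np.nonzero(k);u,v=(xs.min()+xs.max())/2+400,(ys.min()+ys.max())/2+265
print('foot',u,v,onplane(c,u,v,.008))
# side foot hexagon
g=cv2.imread('pics/s5f.png');cs=get_calibration('side');h=cv2.cvtColor(g,cv2.COLOR_BGR2HSV);m=cv2.inRange(h,(100,100,20),(130,255,255))[232:275,320:370];ys,xs=np.nonzero(m);print(xs.min()+320,xs.max()+320,ys.min()+232,ys.max()+232)
cv2.imwrite('pics/cyl.png',np.hstack([cv2.resize(g[145:275,310:400],None,fx=4,fy=4),cv2.resize(f[250:380,390:480],None,fx=4,fy=4)]))
```

```text
[375  99] [0.564  0.4363] [0.0687 0.0834] z0 [0.0723 0.0838]
[365 219] [0.5346 0.2751] [ 0.0674 -0.0805] z0 [ 0.071  -0.0851]
[270 219] [0.3995 0.2993] [-0.0698 -0.0799] z0 [-0.0705 -0.0844]
[268 100] [0.428 0.46 ] [-0.0694  0.0833] z0 [-0.07    0.0837]
marker [-0.0474  0.0682]
marker [-0.0466 -0.07  ]
bay [-0.0304  0.0818]
bay [-0.0311 -0.0161]
bay [ 0.0665 -0.0181]
bay [0.0672 0.081 ]
foot 428.0 286.5 [0.62074951 0.14450454 0.008     ]
326 357 240 265
```

View pics/cyl.png

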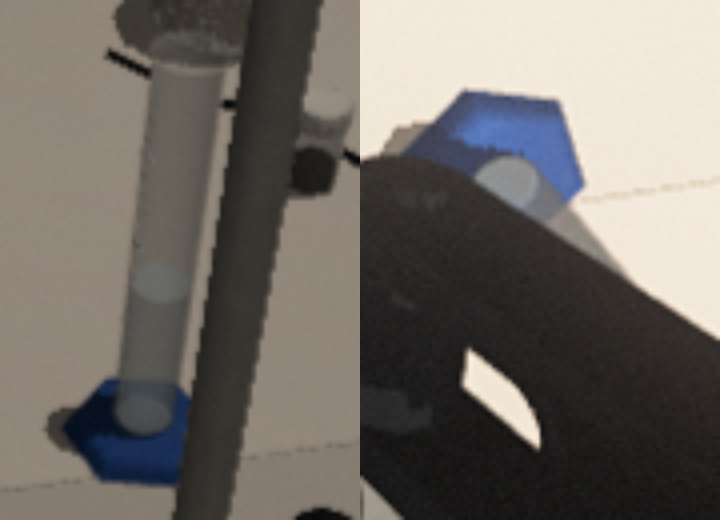

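The tube base disc is at side (345.8,248.8) and wrist (427,296), and the rim at side (357,158).

Run:
```python
from h import *
import pickle
c=pickle.load(open('c2.pkl','rb'));cs=get_calibration('side');ct=get_calibration('top')
print('side base',onplane(cs,345.75,248.75,.011),'wrist base',onplane(c,427,296,.011),'side rim',onplane(cs,357,157.5,.212))
c1=pickle.load(open('c1.pkl','rb'))
f=cv2.imread('pics/top0.png');cv2.imwrite('pics/ct.png',cv2.resize(f[85:175,255:325],None,fx=6,fy=6))
f=cv2.imread('pics/w1.png');cv2.imwrite('pics/cw.png',cv2.resize(f[220:300,295:395],None,fx=6,fy=6))
```

```text
side base [0.61828418 0.1295612  0.011     ] wrist base [0.61723175 0.12984242 0.011     ] side rim [0.61595268 0.12744391 0.212     ]
```

View pics/ct.png

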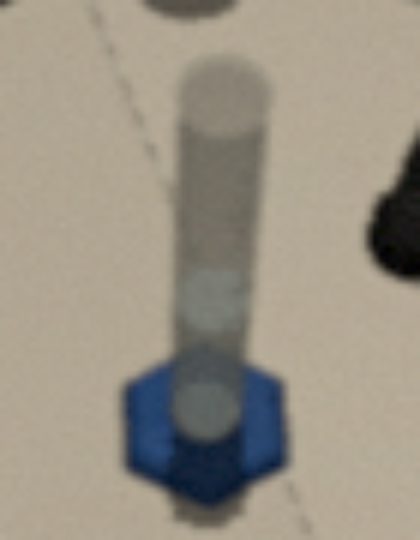

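View pics/cw.png

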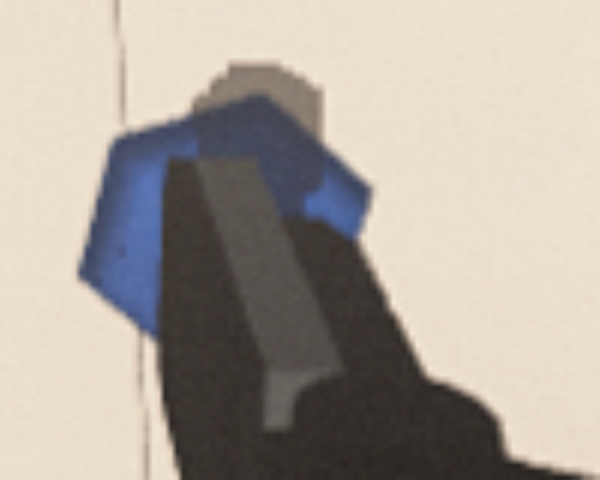

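Run:
```python
from h import *
ct=get_calibration('top')
print(onplane(ct,292.7,100.8,.212),onplane(ct,289.5,153.3,.011))
to((.617,.130,.295),-9.9)
```

```text
[0.61161757 0.13052092 0.212     ] [0.61396932 0.12956474 0.011     ]
t 8.47 pos [0.4359 0.3726 0.3005] toolshift [-0.2064  0.2214  0.0056]
tool-y az -10.26 z [-0.004  -0.0033 -1.    ] tilt fix rotvec deg [-0.19  0.23 -0.  ] turn z -0.36
```

>>> {"api": "jog_arm", "payload": {
  "travel": [
    [-0.025,0.027,0],
    [-0.025,0.027,0],
    [-0.025,0.027,0],
    [-0.025,0.027,0],
    [-0.025,0.027,0],
    [-0.025,0.027,0],
    [-0.02,0.02,0],
    [0,0,0]
  ],
  "turn": [
    [-0.2,0.2,-0.3],
    [0,0,0],
    [0,0,0],
    [0,0,0],
    [0,0,0],
    [0,0,0],
    [0,0,0],
    [0,0,0]
  ],
  "hand": 0.085
}}

```text
clock: 9.13
position: [0.5898, 0.1685, 0.3063]
tcp_rot: [0.763, 0.647, 0.004, -0.002]
contact_force: [-0.5, -0.6, 0.7]
finger_gap: 0.989
```

Run:
```python
from h import *
to((.615,.1295,.23),-9.9);print(read_state()['joint_pos'].round(2))
```

```text
t 9.13 pos [0.5898 0.1685 0.3063] toolshift [-0.0349  0.0311  0.0761]
tool-y az -9.42 z [ 0.0035  0.0069 -1.    ] tilt fix rotvec deg [ 0.13 -0.42  0.  ] turn z 0.48
[-1.09  0.45  1.    1.67 -0.41  1.24 -0.16]
```

>>> {"api": "jog_arm", "payload": {
  "travel": [
    [-0.018,0.016,0.005],
    [-0.017,0.015,0.01],
    [0,0,0.02],
    [0,0,0.02],
    [0,0,0]
  ],
  "turn": [
    [0.1,-0.4,0.5],
    [0,0,0],
    [0,0,0],
    [0,0,0],
    [0,0,0]
  ]
}}

```text
clock: 9.55
position: [0.6158, 0.1227, 0.2527]
tcp_rot: [0.768, 0.64, 0.002, 0.001]
contact_force: [-0.4, 0.5, -0.3]
finger_gap: 0.994
```

Run:
```python
from h import *
to((.615,.1295,.23),-9.9)
f=grab_frame('side')[:,:,::-1];g=grab_frame('top')[:,:,::-1]
cv2.imwrite('pics/s6.png',np.hstack([cv2.resize(f[60:280,270:410],(380,600)),cv2.resize(g[60:200,220:320],(420,600))]))
```

```text
t 9.55 pos [0.6158 0.1227 0.2527] toolshift [ 0.0065 -0.0021  0.0227]
tool-y az -10.42 z [ 0.0032  0.001  -1.    ] tilt fix rotvec deg [ 0.17 -0.09  0.  ] turn z -0.52
```

View pics/s6.png

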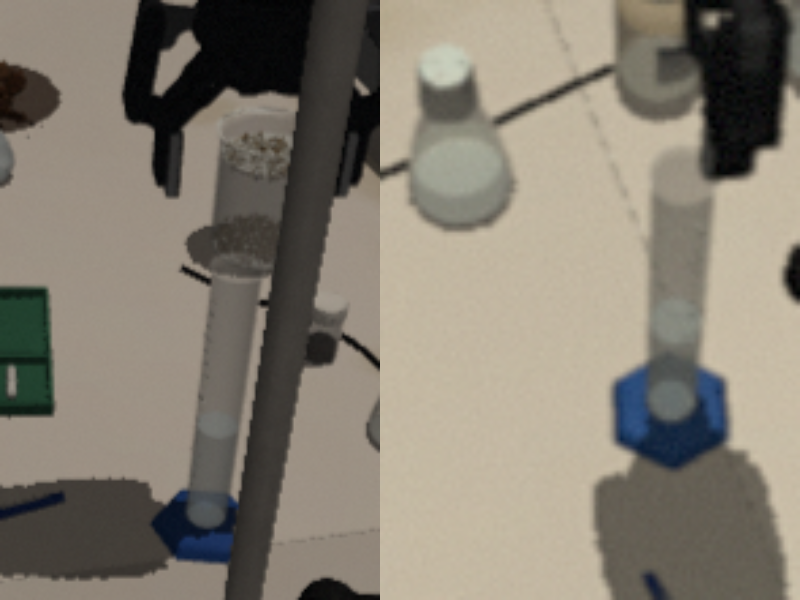

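Run:
```python
from h import *
s=read_state();r=R.from_quat(s['tcp_rot']);cs=get_calibration('side');ct=get_calibration('top')
for a in(-.057,-.0427,0,.0427,.057):
    X=s['position']+r.apply([0,a,-.013]);print(a,np.round(proj(cs,X),1),np.round(proj(ct,X),1))
for z in (.011,.212):print(np.round(proj(cs,(.615,.1295,z)),1),np.round(proj(ct,(.615,.1295,z)),1))
```

```text
-0.057 [324.8 126.5] [302.3 103.8]
-0.0427 [334.4 126.4] [300.9  96.8]
0 [363.  126.2] [296.7  76.8]
0.0427 [391.7 125.9] [292.6  57.6]
0.057 [401.3 125.8] [291.3  51.4]
[344.1 249. ] [289.4 152.9]
[356.  156.9] [292.6  99.2]
```

>>> {"api": "jog_arm", "payload": {
  "travel": [
    [0.0065,-0.004,0.01],
    [0,0,0],
    [0,0,0]
  ],
  "turn": [
    [0.2,-0.1,-0.5],
    [0,0,0],
    [0,0,0]
  ]
}}

```text
clock: 9.9
position: [0.6153, 0.1331, 0.2485]
tcp_rot: [0.764, 0.645, 0.004, 0.001]
contact_force: [1.0, -0.1, 1.0]
finger_gap: 0.999
```

Run:
```python
from h import *
to((.613,.1295,.165),-9.9)
```

```text
t 9.9 pos [0.6153 0.1331 0.2485] toolshift [-0.0043 -0.0022  0.0834]
tool-y az -9.67 z [ 0.0069  0.0031 -1.    ] tilt fix rotvec deg [ 0.36 -0.24 -0.  ] turn z 0.23
```

>>> {"api": "jog_arm", "payload": {
  "travel": [
    [-0.003,-0.003,0.015],
    [0,0,0.015],
    [0,0,0.01],
    [0,0,0]
  ],
  "turn": [
    [0.3,-0.2,0.2],
    [0,0,0],
    [0,0,0],
    [0,0,0]
  ]
}}

```text
clock: 10.23
position: [0.6121, 0.133, 0.2073]
tcp_rot: [0.764, 0.645, 0.002, 0.0]
contact_force: [0.2, 0.2, -0.3]
finger_gap: 0.994
```

Run:
```python
from h import *
to((.613,.1295,.165),-9.9)
```

```text
t 10.23 pos [0.6121 0.133  0.2073] toolshift [-0.0034  0.0014  0.0423]
tool-y az -9.68 z [ 0.0033  0.0022 -1.    ] tilt fix rotvec deg [ 0.16 -0.15  0.  ] turn z 0.22
```

>>> {"api": "jog_arm", "payload": {
  "travel": [
    [-0.003,0.001,0.013],
    [0,0,0.015],
    [0,0,0.012],
    [0,0,0]
  ],
  "turn": [
    [0.2,-0.1,0.2],
    [0,0,0],
    [0,0,0],
    [0,0,0]
  ]
}}

```text
clock: 10.57
position: [0.6127, 0.1292, 0.1642]
tcp_rot: [0.766, 0.643, -0.0, -0.0]
contact_force: [0.4, 0.8, 0.6]
finger_gap: 0.998
```

Run:
```python
from h import *
to((.613,.1295,.165),-9.9)
f=grab_frame('side')[:,:,::-1];g=grab_frame('top')[:,:,::-1]
cv2.imwrite('pics/s7.png',np.hstack([cv2.resize(f[60:280,270:410],(380,600)),cv2.resize(g[60:200,220:320],(420,600))]))
```

```text
t 10.57 pos [0.6127 0.1292 0.1642] toolshift [ 0.0003  0.0002 -0.0008]
tool-y az -9.9 z [-7.e-04  6.e-04 -1.e+00] tilt fix rotvec deg [-0.04 -0.03 -0.  ] turn z -0.00
```

View pics/s7.png

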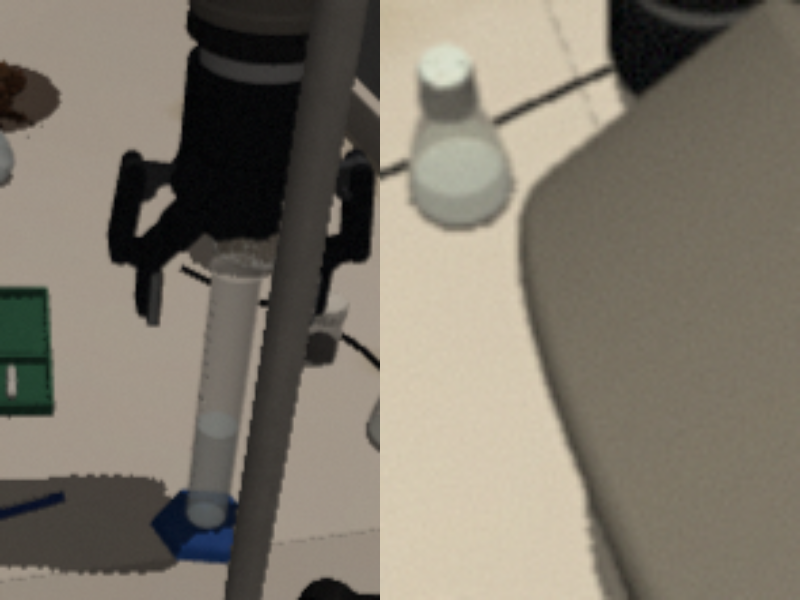

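The fingers straddle the tube: inner edges at crop 162 and about 320, tube centred near 236. Closing.

>>> {"api": "jog_arm", "payload": {
  "travel": [
    [0,0,0],
    [0,0,0],
    [0,0,0],
    [0,0,0],
    [0,0,0],
    [0,0,0]
  ],
  "turn": [
    [0,0,0],
    [0,0,0],
    [0,0,0],
    [0,0,0],
    [0,0,0],
    [0,0,0]
  ],
  "hand": 0.0
}}

```text
clock: 11.17
position: [0.616, 0.129, 0.1696]
tcp_rot: [0.766, 0.643, 0.003, 0.001]
contact_force: [-0.4, -0.0, -1.7]
finger_gap: 0.365
```

>>> {"api": "jog_arm", "payload": {
  "travel": [
    [0,0,-0.01],
    [0,0,-0.02],
    [0,0,-0.02],
    [0,0,0]
  ],
  "turn": [
    [0,0,0],
    [0,0,0],
    [0,0,0],
    [0,0,0]
  ]
}}

```text
clock: 11.5
position: [0.6141, 0.1287, 0.2214]
tcp_rot: [0.766, 0.643, 0.001, 0.0]
contact_force: [0.7, -0.3, -0.5]
finger_gap: 0.364
```

Run:
```python
from h import *
to((.506,.394,.21),-9.9)
f=grab_frame('side')[:,:,::-1]
cv2.imwrite('pics/s8.png',f)
```

```text
t 11.5 pos [0.6141 0.1287 0.2214] toolshift [ 0.2426 -0.1524  0.0114]
tool-y az -9.95 z [ 0.0028  0.0011 -1.    ] tilt fix rotvec deg [ 0.14 -0.09  0.  ] turn z -0.05
```

View pics/s8.png

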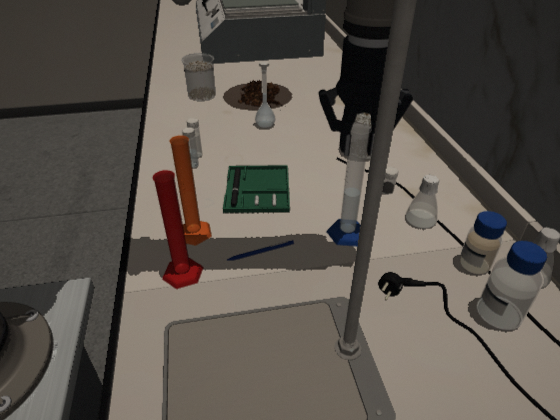

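The cylinder is lifted about 50 mm and upright, with its foot at side (344,232). Carrying it to the bay.

>>> {"api": "jog_arm", "payload": {
  "travel": [
    [0.013,-0.008,0],
    [0.023,-0.014,0],
    [0.028,-0.018,0],
    [0.028,-0.018,0],
    [0.028,-0.018,0],
    [0.028,-0.018,0],
    [0.023,-0.014,0],
    [0.01,-0.007,0]
  ],
  "turn": [
    [0.1,0,0],
    [0,0,0],
    [0,0,0],
    [0,0,0],
    [0,0,0],
    [0,0,0],
    [0,0,0],
    [0,0,0]
  ]
}}

```text
clock: 12.22
position: [0.5267, 0.3286, 0.2146]
tcp_rot: [0.769, 0.639, -0.003, -0.0]
contact_force: [-0.3, 0.7, -2.4]
finger_gap: 0.361
```

Run:
```python
from h import *
to((.506,.394,.22),-9.9)
```

```text
t 12.22 pos [0.5267 0.3286 0.2146] toolshift [ 0.0605 -0.0324 -0.0056]
tool-y az -10.6 z [-0.0056 -0.0035 -1.    ] tilt fix rotvec deg [-0.28  0.25 -0.  ] turn z -0.70
```

>>> {"api": "jog_arm", "payload": {
  "travel": [
    [0.015,-0.008,-0.003],
    [0.02,-0.01,0],
    [0.017,-0.009,0],
    [0.005,-0.004,0],
    [0,0,0]
  ],
  "turn": [
    [-0.3,0.2,-0.7],
    [0,0,0],
    [0,0,0],
    [0,0,0],
    [0,0,0]
  ]
}}

```text
clock: 12.63
position: [0.5012, 0.3939, 0.2131]
tcp_rot: [0.764, 0.646, -0.004, 0.001]
contact_force: [0.2, 0.1, -1.8]
finger_gap: 0.365
```

Run:
```python
from h import *
to((.506,.394,.22),-9.9)
f=grab_frame('side')[:,:,::-1]
cv2.imwrite('pics/s9.png',cv2.resize(f[60:230,190:330],None,fx=3.5,fy=3.5,interpolation=2))
```

```text
t 12.63 pos [0.5012 0.3939 0.2131] toolshift [ 0.0009  0.0047 -0.0069]
tool-y az -9.58 z [-0.0047 -0.0054 -1.    ] tilt fix rotvec deg [-0.21  0.35 -0.  ] turn z 0.32
```

View pics/s9.png

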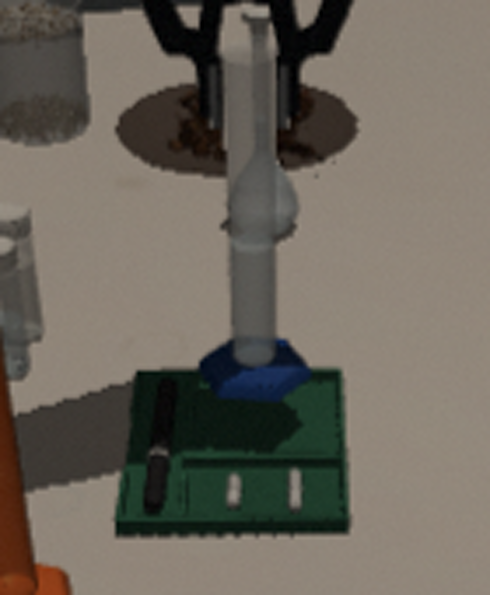

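Run:
```python
from h import *
cs=get_calibration('side')
for z in(.05,.0545):print(onplane(cs,190+255/3.5,60+352/3.5,z))
```

```text
[0.50463091 0.40232371 0.05      ]
[0.50361813 0.3951972  0.0545    ]
```

>>> {"api": "jog_arm", "payload": {
  "travel": [
    [0,0.005,0.006],
    [0,0,0.01],
    [0,0,0]
  ],
  "turn": [
    [-0.2,0.3,0.3],
    [0,0,0],
    [0,0,0]
  ]
}}

```text
clock: 12.93
position: [0.5087, 0.3873, 0.1957]
tcp_rot: [0.767, 0.641, -0.0, 0.001]
contact_force: [0.4, 1.1, -2.5]
finger_gap: 0.366
```

Run:
```python
from h import *
to((.506,.394,.174),-9.9)
```

```text
t 12.93 pos [0.5087 0.3873 0.1957] toolshift [ 0.0062 -0.0039  0.0217]
tool-y az -10.25 z [ 9.0e-04 -2.1e-03 -1.0e+00] tilt fix rotvec deg [ 0.07  0.11 -0.  ] turn z -0.35
```

Consistent with the TCP. Lowering in small steps.

>>> {"api": "jog_arm", "payload": {
  "travel": [
    [0.006,-0.003,0.005],
    [0,0,0.005],
    [0,0,0.003],
    [0,0,0]
  ],
  "turn": [
    [0,0.1,-0.3],
    [0,0,0],
    [0,0,0],
    [0,0,0]
  ]
}}

```text
clock: 13.27
position: [0.5081, 0.3903, 0.1805]
tcp_rot: [0.767, 0.641, -0.0, 0.001]
contact_force: [-0.3, -0.6, -2.0]
finger_gap: 0.364
```

Run:
```python
from h import *
to((.506,.394,.174),-9.9)
f=grab_frame('side')[:,:,::-1]
cv2.imwrite('pics/s10.png',cv2.resize(f[60:230,190:330],None,fx=3.5,fy=3.5,interpolation=2))
```

```text
t 13.27 pos [0.5081 0.3903 0.1805] toolshift [ 0.0033 -0.0027  0.0065]
tool-y az -10.25 z [ 6.e-04 -2.e-03 -1.e+00] tilt fix rotvec deg [0.05 0.11 0.  ] turn z -0.35
```

View pics/s10.png

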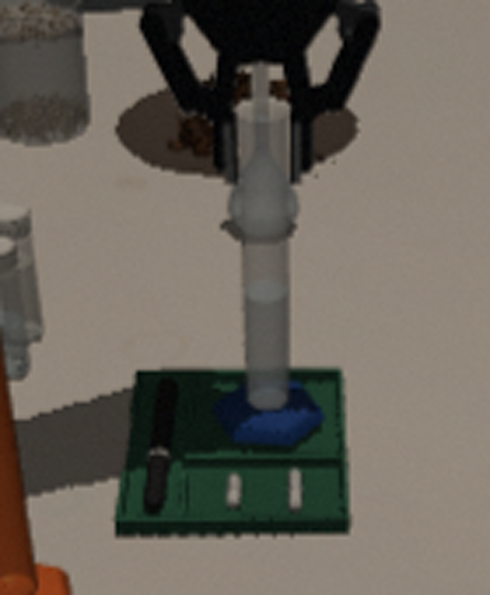

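The foot (crop 215–323) sits between the bay walls (190–340) and clear of the front divider at row 462. I lower it to contact.

>>> {"api": "jog_arm", "payload": {
  "travel": [
    [0.003,-0.002,0.002],
    [0,0,0.003],
    [0,0,0.0015],
    [0,0,0]
  ],
  "turn": [
    [0,0.1,-0.3],
    [0,0,0],
    [0,0,0],
    [0,0,0]
  ]
}}

```text
clock: 13.65
position: [0.507, 0.3943, 0.1743]
tcp_rot: [0.766, 0.643, 0.001, 0.0]
contact_force: [0.0, 0.5, -1.5]
finger_gap: 0.364
```

Run:
```python
from h import *
to((.506,.394,.174),-9.9);print(read_state()['contact_force'])
```

```text
t 13.65 pos [0.507  0.3943 0.1743] toolshift [-0.0004 -0.001   0.0003]
tool-y az -9.9 z [ 2.1e-03  7.0e-04 -1.0e+00] tilt fix rotvec deg [ 0.11 -0.06 -0.  ] turn z -0.00
[ 0.04566002  0.51151013 -1.45323519]
```

>>> {"api": "jog_arm", "payload": {
  "travel": [
    [0,0,0.0015],
    [0,0,0]
  ],
  "turn": [
    [0,0,0],
    [0,0,0]
  ]
}}

```text
clock: 13.82
position: [0.5075, 0.3945, 0.1736]
tcp_rot: [0.765, 0.644, 0.002, 0.0]
contact_force: [-0.3, -0.4, -2.4]
finger_gap: 0.364
```

>>> {"api": "jog_arm", "payload": {
  "travel": [
    [0,0,0.0015],
    [0,0,0]
  ],
  "turn": [
    [0,0,0],
    [0,0,0]
  ]
}}

```text
clock: 13.98
position: [0.5083, 0.395, 0.1737]
tcp_rot: [0.765, 0.643, 0.003, 0.0]
contact_force: [-0.0, 0.7, -2.1]
finger_gap: 0.364
```

>>> {"api": "jog_arm", "payload": {
  "travel": [
    [0,-0.001,0.003],
    [0,0,0]
  ],
  "turn": [
    [0.2,-0.2,0],
    [0,0,0]
  ]
}}

```text
clock: 14.15
position: [0.5097, 0.396, 0.1741]
tcp_rot: [0.766, 0.643, 0.003, -0.0]
contact_force: [-0.2, -0.2, -1.6]
finger_gap: 0.365
```

Run:
```python
from h import *
to((.506,.394,.170),-9.9);print(read_state()['contact_force'])
f=grab_frame('side')[:,:,::-1]
cv2.imwrite('pics/s11.png',cv2.resize(f[60:230,190:330],None,fx=3.5,fy=3.5,interpolation=2))
```

```text
t 14.15 pos [0.5097 0.396  0.1741] toolshift [-0.0026 -0.0033  0.0041]
tool-y az -9.92 z [ 0.0044  0.0044 -1.    ] tilt fix rotvec deg [ 0.2  -0.29 -0.  ] turn z -0.02
[-0.23321447 -0.15904152 -1.59220061]
```

View pics/s11.png

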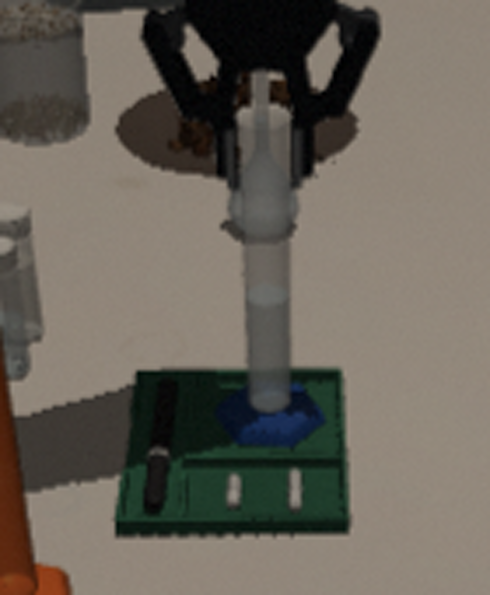

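>>> {"api": "jog_arm", "payload": {
  "travel": [
    [-0.003,-0.003,0.002],
    [0,-0.001,0.003],
    [0,0,0.003],
    [0,0,0.002]
  ],
  "turn": [
    [0.2,-0.3,0],
    [0,0,0],
    [0,0,0],
    [0,0,0]
  ]
}}

```text
clock: 14.53
position: [0.5095, 0.396, 0.1733]
tcp_rot: [0.766, 0.643, 0.006, -0.001]
contact_force: [-4.5, -2.8, 11.8]
finger_gap: 0.361
```

Run:
```python
from h import *
to((.506,.394,.170),-9.9);print(read_state()['contact_force'])
```

```text
t 14.53 pos [0.5095 0.396  0.1733] toolshift [-0.0026 -0.0031  0.0033]
tool-y az -9.91 z [ 0.0066  0.0094 -0.9999] tilt fix rotvec deg [ 0.28 -0.6   0.  ] turn z -0.01
[-4.53098736 -2.7538933  11.8315582 ]
```

Contact at 12 N upward, so the foot is on the floor. Releasing.

>>> {"api": "jog_arm", "payload": {
  "travel": [
    [0,0,0],
    [0,0,0],
    [0,0,0],
    [0,0,0],
    [0,0,0]
  ],
  "turn": [
    [0.2,-0.4,0],
    [0,0,0],
    [0,0,0],
    [0,0,0],
    [0,0,0]
  ],
  "hand": 0.07
}}

```text
clock: 14.95
position: [0.5088, 0.3957, 0.1726]
tcp_rot: [0.766, 0.643, 0.001, -0.001]
contact_force: [0.0, -0.2, -0.9]
finger_gap: 0.817
```

Run:
```python
from h import *
to((.508,.395,.30),-9.9);print(read_state()['contact_force'])
f=grab_frame('side')[:,:,::-1]
cv2.imwrite('pics/s12.png',cv2.resize(f[60:230,190:330],None,fx=3.5,fy=3.5,interpolation=2))
```

```text
t 14.95 pos [0.5088 0.3957 0.1726] toolshift [-0.0005 -0.0006 -0.1274]
tool-y az -9.91 z [ 9.0e-04  2.4e-03 -1.0e+00] tilt fix rotvec deg [ 0.03 -0.14 -0.  ] turn z -0.01
[ 0.03009469 -0.17812364 -0.86944407]
```

View pics/s12.png

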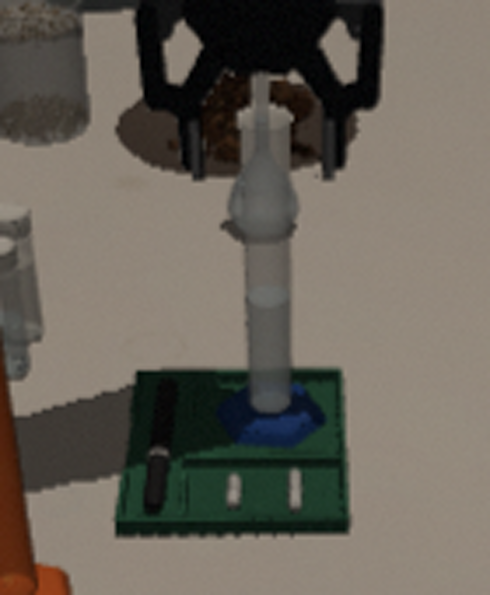

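The fingers are open on both sides of the tube, which stands upright. I retreat straight up.

>>> {"api": "jog_arm", "payload": {
  "travel": [
    [0,0,-0.015],
    [0,0,-0.02],
    [0,0,-0.025],
    [0,0,-0.03],
    [0,0,-0.035],
    [0,0,-0.035],
    [0,0,0]
  ],
  "turn": [
    [0,0,0],
    [0,0,0],
    [0,0,0],
    [0,0,0],
    [0,0,0],
    [0,0,0],
    [0,0,0]
  ]
}}

```text
clock: 15.58
position: [0.5077, 0.3933, 0.3419]
tcp_rot: [0.766, 0.642, -0.002, 0.001]
contact_force: [1.5, 0.6, 0.6]
finger_gap: 0.821
```

>>> {"api": "jog_arm", "payload": {
  "travel": [
    [-0.03,0,-0.02],
    [-0.03,0,0],
    [-0.03,0,0],
    [-0.03,0,0],
    [-0.03,0,0],
    [0,0,0],
    [0,0,0]
  ],
  "turn": [
    [0,0,0],
    [0,0,0],
    [0,0,0],
    [0,0,0],
    [0,0,0],
    [0,0,0],
    [0,0,0]
  ]
}}

```text
clock: 16.17
position: [0.4835, 0.2393, 0.3701]
tcp_rot: [0.766, 0.642, 0.003, 0.0]
contact_force: [-0.4, 0.4, 0.4]
finger_gap: 0.817
```

Run:
```python
from h import *
to((.508,.395,.30),-9.9)
f=grab_frame('side')[:,:,::-1];w=grab_frame('wrist')[:,:,::-1]
cv2.imwrite('pics/w13.png',w)
cv2.imwrite('pics/s13.png',f)
```

```text
t 16.17 pos [0.4835 0.2393 0.3701] toolshift [ 0.1573 -0.0034  0.0708]
tool-y az -10.06 z [ 0.0052  0.0038 -1.    ] tilt fix rotvec deg [ 0.25 -0.27  0.  ] turn z -0.16
```

View pics/s13.png

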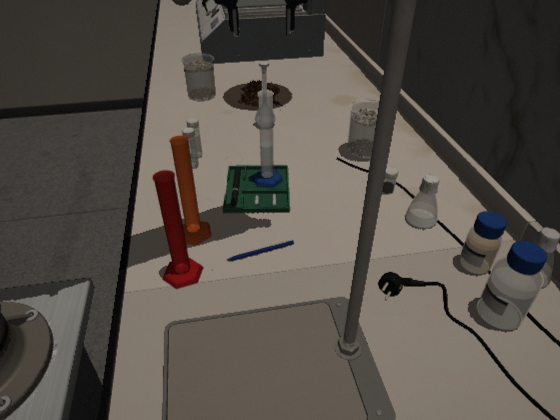

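View pics/w13.png

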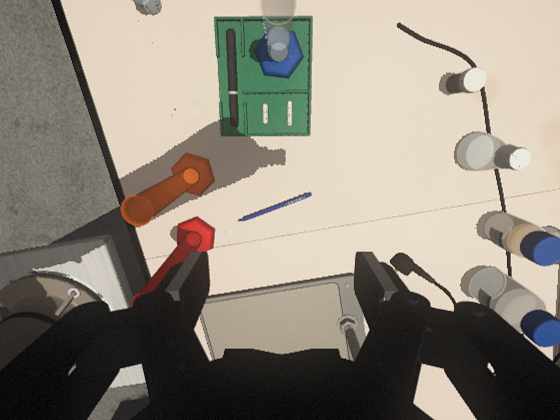

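Both parts look seated: foot at wrist (279,52) with the bay centre near (278,55), marker in the trough at (232,77), and the pen unmoved. One numeric check, then I hand in.

Run:
```python
from h import *
c=get_calibration('wrist');f=cv2.imread('pics/w13.png');hsv=cv2.cvtColor(f,cv2.COLOR_BGR2HSV)
th=np.radians(-9.9);Rz=np.array([[np.cos(th),-np.sin(th)],[np.sin(th),np.cos(th)]]);T=np.array([.482,.366])
tf=lambda u,v,z:(Rz.T@(onplane(c,u,v,z)[:2]-T)).round(4)
m=cv2.inRange(hsv,(100,100,20),(130,255,255))[15:95,240:312];ys,xs=np.nonzero(m)
print('foot',tf((xs.min()+xs.max())/2+240,(ys.min()+ys.max())/2+15,.011),'base disc',tf(278,49,.015))
print('marker ends',tf(231,29,.011),tf(234,126,.011))
print('pen',onplane(c,240,220,.005).round(3),onplane(c,311,194,.005).round(3))
finish_job()
```

```text
foot [0.0218 0.0358] base disc [0.0211 0.0417]
marker ends [-0.0466  0.069 ] [-0.0486 -0.0668]
pen [0.398 0.153 0.005] [0.525 0.177 0.005]
the job is handed in; nothing more can be done
```

I loaded the tray in the required order and handed the job in at about 16 s of the 56 s allowed; no verdict is reported. I laid the marker in the trough and let go of it, then stood the glass cylinder in the square bay. I backed the gripper off before handing in.

The last checks, in the tray frame unless noted:

| Item | Measured | Wanted |
|---|---|---|
| Marker | about (−48, +1) mm, within about 1° of lengthwise | (−50, 0) mm, within 20 mm across and 30 mm along |
| Cylinder foot | about (+22, +36) mm, upright in the side view | (+19, +32) mm, within 22 mm each way |
| Pen (world frame) | ends within about 2 mm of the start | moved less than 30 mm |

Checks that disagreed:
- **Tray position:** the side camera placed some tray edges 5–10 mm away from where the top and wrist views put them. I used the top and wrist views, and the final wrist picture agreed with them.
- **Cylinder centre:** the tube-base disc gave y = +42 mm, against +36 mm from the foot outline. Both are within tolerance.
- **Cylinder height:** I did not measure its final height. The push when the foot met the floor (about 12 N) is the only evidence that it is seated.

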